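Clear the T-slots of the tube-cutting fixture

ROBOT

A 7-joint arm with a two-finger parallel gripper is mounted at the origin on the work surface. World frame = base frame: x ahead of the robot, y to its left, z up, the work surface at z = 0. Lengths are in m, angles in rad, forces in N, time in s.
With the tool pointing down it reaches from about 0.425 to 0.925 m from the base axis. Payload 6.8 kg.
Tool frame: the origin (TCP) lies at the very end of the fingers, on their centre line; the grasp point (between the pads) lies grasp_offset behind it (grasp_offset is the distance from the TCP to the grasp point, in m); z points along the fingers, y is the direction in which the jaws open and shut (so a half turn about z gives the same grasp; the last joint's range is limited). The gripper opens to 85 mm and grips with 20 to 120 N. Pads are 22 mm wide; open, the fingers measure 114 mm over their backs; the gripper's body (76 mm by 85 mm) begins 54 mm behind the grasp point. The pads swing forward as they close: fully open they stand 13 mm farther back than shut.
Start: joints at [-1.406, 0.477, 0.022, 1.555, -0.011, 1.109, -0.083], TCP at [0.182, 0.65, 0.207] pointing down, gripper open.
Joint ranges: [-2.96, 2.96], [-0.34, 2.1], [-1.41, 1.46], [0.24, 2.44], [-1.37, 4.51], [0.17, 1.92], [-2.96, 2.96]. Speed limits (rad/s): [2.39, 2.39, 3.14, 3.14, 3.14, 3.14, 3.14].

INTERFACE

Orientations are given as a unit quaternion [w, x, y, z].
In Python, from station import * gives the robot as it stands.
- The arm moves only by the shell command python3 -m handwheel 'ROWS' [FORCE]. ROWS is JSON, one flat list of numbers, 7 for each row, row after row: the shift along the world's x, y, z in cm, then the turn, a rotation vector about the world's x, y, z in degrees, then the opening, from 0 (shut) to 1 (fully open). In form: [tx, ty, tz, ax, ay, az, fingers, tx, ty, tz, ax, ay, az, fingers, ...]. A call has 1 to 8 rows; each row is the pose to reach, as a shift and turn from the pose measured when the call began; what a row does not reach only later rows make up. A row lasts 1/12 s, in which the tool goes at most 41.7 mm and 7.16 degrees, less where a joint would pass 70% of its speed; a pose out of reach is approached as far as the arm can. A call with a gripper value outside its range is refused whole. The fingers move at their own pace and stop on an object; FORCE is the grip in N (left out, the last holds). Time passes only in rows, so rows that repeat a pose let the fingers close. It gives the time, the measured TCP pose, the force and the opening at its end, in the units of the state.
- get_obs(): the state, without advancing time (a new reading comes with each control period).
- read_camera(name): name is "scene" or "top"; returns the picture (420x560x3 uint8, red, green, blue); there is no depth.
- camera_info(name): a dict with "fx", "fy", "cx", "cy" (pixels), "R" (3x3) and "t" (3): a world point X has camera coordinates R X + t. Camera axes: x right, y down, z forward; pixel columns grow to the right and rows downward; lengths in m; the calibration is good to about 2 mm. A picture is of the moment at which its call begins. camera_info takes no time and is no camera call.
- hand_in(): hands the job in, once; it reports no verdict.
The state is a dict: "t": time; "q": joint angles; "joint_vel": joint speeds; "joint_torque": joint torques, N m; "eef_pos": TCP position; "tool_rot": TCP orientation; "contact_force": force on the tool from outside, world axes, zero at the start; "torque": the same for the moment, N m; "gripper_width": opening from 0.0 (shut) to 1.0 (fully open).
Only numpy, scipy, OpenCV 4.12 (cv2) and the standard library are available. Lean on these libraries where they do the work, as an engineer would, in place of code of your own. Each camera call takes 0.05 s, during which the arm holds its last target. There are 200 camera calls.

TASK

Two sliced-off tube ends are lodged down in the T-slots of the tube-cutting plate. Take the slot scraper out of the wooden tool block, put its blade down in the slot between the work stop and each tube end, and push that piece along the slot and out of the open end on its own side of the stop, into the tray. Use the scraper and not the fingers on the scrap, leave the parked clamp bolts and everything else where they are, and finally stand the scraper upright again, fully home in the empty pocket of the block.

Things in the scene. Friction and masses are not known exactly. Their poses are not given: they have to be found in the camera images.
- plate: (Sizes in mm.) Fixed dark cast-iron plate, 300 (local x) by 130 (y), in a grey sheet-metal tray. Origin: underside of the tray at the centre, z up; plate top at z = 43. Two T-slots run along x at y = +30 and -30, open at both ends (x = +150, -150). Tray 430 by 170, floor 3 thick, rim 18 high: it reaches 65 past each plate end, where scrap drops in. Place and yaw change.
- slot_a (a point): Middle of the floor of the slot at the plate's y = +30, 24 below the plate's top and 19 above its origin; axes as the plate's. Slot section: neck 18 wide and 12 deep from the top, below it the undercut 31 wide and 12 high. The lips, 12 thick, overhang the undercut on both sides.
- slot_b (a point): The same for the slot at the plate's y = -30.
- stop: Fixed work stop: bright steel bar across both slots, 30 thick along the plate's x, 124 long, 25 high; nut and stud over each slot reach 40 above the plate. Its T-heads block both slots. Origin: middle of the bar's underside, on the plate's top; axes as the plate's. Its place along the plate changes (up to 30 either side of the middle).
- scrap_a: Loose sliced-off tube end: solid disc, 27 diameter, 9 thick, 14 to 28 g, grey paper rim, pale clay core. Lies flat on a slot floor, too wide to lift through the neck; slides with light friction. Origin: its centre. Starts 55 to 95 from the stop's middle, in either slot, on either side: of the four half-slots two hold a scrap each and two a clamp bolt each.
- scrap_b: The second such disc, alike, in another half-slot.
- bolt_a: Loose T-bolt parked upright in a half-slot, to be left there: square head 28 by 28 by 8 under the lips, 16 mm stud with washer (30 diameter) and hex nut above the plate; the stud's top is 52 above the slot floor, 28 above the plate's top. Origin: underside of the head, on the slot floor; z up the stud.
- bolt_b: The second such T-bolt, alike, in another half-slot.
- block: Fixed wooden tool block, 70 (local x) by 175 (y) by 60 high. Origin: centre of its underside. Three pockets in its top at y = -55, 0, +55, each 12 (x) by 18 (y), 52 deep; one holds the scraper, one a brush, one an awl, in any order. Stands left or right of the plate.
- scraper: Loose slot scraper, 130 to 210 g, upright in a pocket. Origin: centre of the square collar's underside, which rests on the block's top; z up. Flat-sided wooden handle 18 (local x) by 22 (y), z 8 to 85; collar 26 by 26, z 0 to 8; steel blade 5 thick (x) by 12 wide (y), z 0 to -46. In a slot its x lies along the slot (either way round); at the start along the block's x.
- brush: Loose glue brush standing bristles up in a pocket of the block: round collar of 26 diameter, top 68 above the block. Origin: centre of the collar's underside. To be left there.
- awl: Loose awl standing in a pocket of the block: pear-shaped dark wooden handle 28 wide, top 62 above the block. Origin: centre of the collar's underside. To be left there.
- tub: Closed grey plastic tub, 100 diameter, 82 high, on the bench on the side opposite the tool block. Origin: centre of its underside.
Not all that is in view belongs to the job. There is more than one size of the block; the one meant has the size given above.

How it is judged:
On the way, in this order (a step that is already met when the one before it is completed fails the run):
1. the scraper has been drawn clear of the tool block's pocket (z of scraper in the frame of block above 0.1 m), for 0.1 s.
2. both tube ends have been driven out of the slots' ends and lie in the tray ((x of scrap_a in the frame of plate above 0.154 m or x of scrap_a in the frame of plate below -0.154 m) and x of scrap_a in the frame of plate between -0.213 and 0.213 m and y of scrap_a in the frame of plate between -0.083 and 0.083 m and z of each of scrap_a, scrap_b in the frame of plate below 0.021 m and (x of scrap_b in the frame of plate above 0.154 m or x of scrap_b in the frame of plate below -0.154 m) and x of scrap_b in the frame of plate between -0.213 and 0.213 m and y of scrap_b in the frame of plate between -0.083 and 0.083 m), for 0.2 s.
At the end, for the whole second after the job is handed in: Both tube ends lie at rest in the tray, centres 4 mm or more past the plate's ends and below slot level; the clamp bolts are within 10 mm of where they stood; the scraper stands released in a pocket of the block, upright within 0.12 rad, its collar on the block's top within 5 mm (all of step 2 and z of scraper in the frame of block between 0.055 and 0.065 m and x of scraper in the frame of block between -0.012 and 0.012 m and y of scraper in the frame of block between -0.067 and 0.067 m and angle between scraper's own z axis and vertical below 0.12 rad and distance of each of bolt_a, bolt_b from where it was at the start of the episode below 0.01 m and linear speed of each of scraper, scrap_a, scrap_b below 0.02 m/s); the robot touches nothing.
It fails at once if a clamp bolt is shifted more than 10 mm (distance of any of bolt_a, bolt_b from where it was at the start of the episode above 0.01 m).
It fails at once if the fingers touch the scrap (contact force between the fingers and scrap_a above 0.3 N or contact force between the fingers and scrap_b above 0.3 N).
It fails at once if the brush, the awl or the tub is shifted more than 15 mm (distance of any of brush, awl, tub from where it was at the start of the episode above 0.015 m).
It also fails if it takes over 61 s, if anything falls off the work surface, if the arm or the gripper's body presses on something with over 40 N, if the wrist force passes 120 N, or if a joint passes its speed limit or range.

## Working session

There is one attempt and no reset: what is moved stays moved. The work goes in short steps, Python scripts to look and compute and a shell command to move; the robot and the scene stay as the last step left them, time stands still between calls to the robot, and variables do not carry over. Pictures are saved under pics/ and viewed, on a budget of 10 in all, crops included, one or two more only if the job needs it, and the job is handed in when it is done.

```bash
mkdir -p pics; ls
python3 - <<'E'
from station import *
import cv2
o=get_obs();print({k:o[k] for k in o})
for n in("top","scene"):
    im=read_camera(n);cv2.imwrite(f"pics/{n}0.png",im[...,::-1]);c=camera_info(n);print(n,c)
try: print(grasp_offset)
except Exception as e: print(e)
E
```

```text
pics
{'t': 0.0, 'q': array([-1.40610714,  0.4777987 ,  0.02237469,  1.55650722, -0.01151137,
        1.1092782 , -0.08311019]), 'joint_vel': array([-1.23806149e-04, -7.79907496e-05, -1.68266626e-04,  2.70301665e-04,
        1.01292624e-03, -1.49313312e-03,  1.02973513e-03]), 'joint_torque': array([ 1.11590607e-04, -5.96457553e+01,  1.60776079e+00, -2.81193209e+01,
        1.23969972e-02,  9.47008986e-03,  1.76664128e-05]), 'eef_pos': array([0.18171749, 0.64939448, 0.20600382]), 'tool_rot': array([-5.44272016e-05,  1.35984554e-01,  9.90710520e-01, -9.29826178e-04]), 'contact_force': array([-0.33387987,  0.07538228, -0.45144345]), 'torque': array([ 0.00530049,  0.03149251, -0.02877746]), 'gripper_width': 1.0007951029584556}
top {'fx': 504.5129596464576, 'fy': 504.5129596464576, 'cx': 282.52384650358886, 'cy': 210.547580877449, 'R': array([[ 0.01828605, -0.99968032, -0.01746095],
       [-0.98410535, -0.0149103 , -0.17695858],
       [ 0.17664167,  0.02041929, -0.9840634 ]]), 't': array([0.01595875, 0.44223472, 1.08780985])}
scene {'fx': 452.5599941879502, 'fy': 452.5599941879502, 'cx': 282.22041975290944, 'cy': 207.46941653937964, 'R': array([[ 0.52421998,  0.85155987, -0.00626094],
       [ 0.70018953, -0.43519774, -0.56598369],
       [-0.48469375,  0.29231611, -0.82439266]]), 't': array([-0.24581577, -0.27592134,  1.43800286])}
0.0187
```

View pics/top0.png

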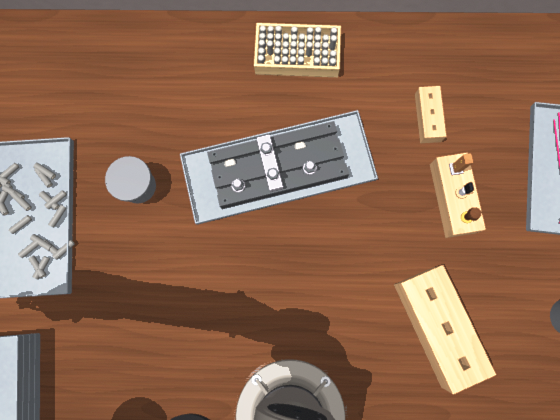

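View pics/scene0.png

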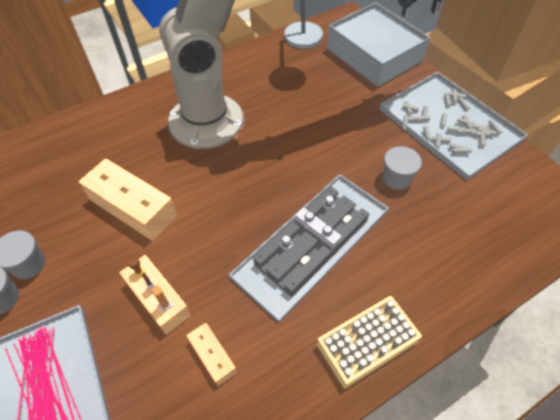

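The top view shows the plate at about (278,167), the stop at (270,163), scraps at about (230,163) and (300,146) in one slot, and bolts at (238,185) and (310,167) in the other. The tool block is at (458,195). I'll enlarge these areas next.

```bash
cat > h.py <<'E'
import numpy as np, cv2
from station import *
def ray(n,u,v,z):
    c=camera_info(n);R,t=np.array(c["R"]),np.array(c["t"])
    d=R.T@np.array([(u-c["cx"])/c["fx"],(v-c["cy"])/c["fy"],1]);o=-R.T@t
    return o+d*(z-o[2])/d[2]
def proj(n,X):
    c=camera_info(n);p=np.array(c["R"])@np.array(X)+np.array(c["t"])
    return np.array([c["fx"]*p[0]/p[2]+c["cx"],c["fy"]*p[1]/p[2]+c["cy"]])
def quad(n,pts,z): return np.array([ray(n,*p,z) for p in pts])
E
python3 - <<'E'
from h import *
a=cv2.imread("pics/top0.png");b=cv2.imread("pics/scene0.png")
def cr(im,x0,y0,w,h,s): return cv2.resize(im[y0:y0+h,x0:x0+w],None,fx=s,fy=s,interpolation=cv2.INTER_CUBIC)
out=np.zeros((600,800,3),np.uint8)
p=cr(a,178,108,200,116,4);
cv2.imwrite("pics/plate_c.png",p)
q=np.hstack([cr(a,425,145,65,95,6),cr(b,110,250,65,95,6)]);cv2.imwrite("pics/block_c.png",q)
g=cv2.cvtColor(a,cv2.COLOR_BGR2HSV)
# dark plate
sub=np.zeros(a.shape[:2],np.uint8);sub[110:225,178:380]=1
m=((g[...,2]<85)&(g[...,1]<90)).astype(np.uint8)*sub
m=cv2.morphologyEx(m,cv2.MORPH_CLOSE,np.ones((17,17)));m=cv2.morphologyEx(m,cv2.MORPH_OPEN,np.ones((5,5)))
c=max(cv2.findContours(m,0,1)[0],key=cv2.contourArea);r=cv2.minAreaRect(c);bx=cv2.boxPoints(r);print("plate",r,bx.tolist())
W=quad("top",bx,.043);print(W.round(4),W.mean(0),[np.linalg.norm(W[i]-W[i-1]) for i in range(4)])
# wood block
m=((g[...,0]>12)&(g[...,0]<30)&(g[...,2]>150)&(g[...,1]>50)).astype(np.uint8);m[:,:425]=0;m[:145]=0;m[245:]=0
m=cv2.morphologyEx(m,cv2.MORPH_CLOSE,np.ones((9,9)))
c=max(cv2.findContours(m,0,1)[0],key=cv2.contourArea);r=cv2.minAreaRect(c);bx=cv2.boxPoints(r);print("block",r,bx.tolist())
W=quad("top",bx,.06);print(W.round(4),W.mean(0),[np.linalg.norm(W[i]-W[i-1]) for i in range(4)])
E
```

```text
plate ((282.5707092285156, 181.25637817382812), (28.520885467529297, 128.01156616210938), 74.57783508300781) [[217.0773468017578, 184.53041076660156], [340.47955322265625, 150.48841857910156], [348.0640869140625, 177.9823455810547], [224.661865234375, 212.0243377685547]]
[[ 0.4986  0.1719  0.043 ]
 [ 0.5819 -0.1058  0.043 ]
 [ 0.5179 -0.1227  0.043 ]
 [ 0.436   0.1523  0.043 ]] [0.50860557 0.0239068  0.043     ] [np.float64(0.06562002579253497), np.float64(0.2899441371404335), np.float64(0.06616824494319881), np.float64(0.28700441852217656)]
block ((456.8721008300781, 194.21559143066406), (81.03247833251953, 42.942874908447266), 79.17698669433594) [[428.17462158203125, 158.45187377929688], [470.3536376953125, 150.38824462890625], [485.569580078125, 229.97930908203125], [443.39056396484375, 238.04293823242188]]
[[ 0.5608 -0.2988  0.06  ]
 [ 0.5806 -0.3928  0.06  ]
 [ 0.4022 -0.4171  0.06  ]
 [ 0.3832 -0.3257  0.06  ]] [ 0.48170794 -0.35857914  0.06      ] [np.float64(0.17967046246380117), np.float64(0.09610633376116187), np.float64(0.18009520157941944), np.float64(0.09335316859593519)]
```

View pics/plate_c.png

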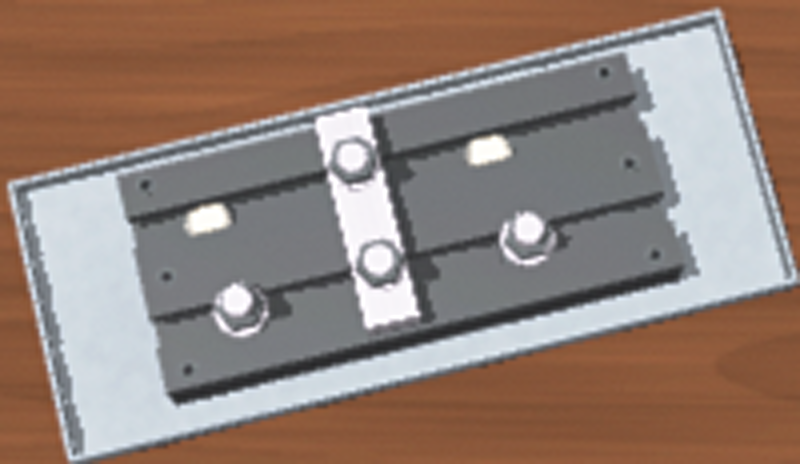

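View pics/block_c.png

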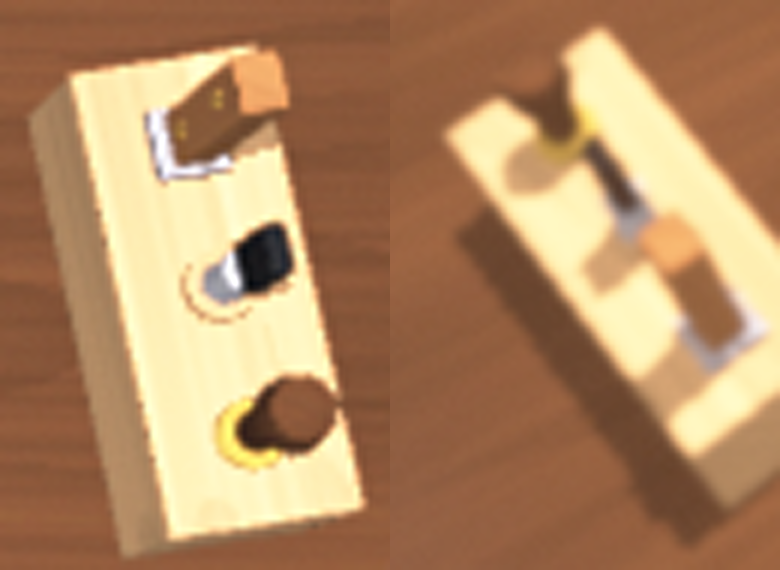

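The plate crop shows scrap patches at crop (208,217) and (489,149), both in the far slot on either side of the stop. Both bolts are in the near slot. In the block crop, the scraper is in the far pocket with its handle top at (262,83). The brush is in the middle and the awl is near.

Run:
```python
from h import *
P=lambda p,o,s:[((x+.5)/s-.5+o[0],(y+.5)/s-.5+o[1]) for x,y in p]
pl=lambda p:P(p,(178,108),4); bl=lambda p:P(p,(425,145),6)
def show(n,W):
    e=[W[1]-W[0],W[2]-W[1],W[3]-W[2],W[0]-W[3]]
    print(n,"c",W.mean(0).round(4),"len",[round(float(np.linalg.norm(x)),4) for x in e],"ang",[round(float(np.degrees(np.arctan2(x[1],x[0]))),1) for x in e])
W=quad("top",pl([(119,178),(625,53),(685,268),(174,395)]),.043);show("plate",W)
T=quad("top",pl([(9,185),(719,10),(799,280),(72,462)]),.018);show("tray",T)
S=quad("top",pl([(318,118),(368,106),(420,318),(367,328)]),.068);show("stop",S)
B=quad("top",bl([(70,75),(262,42),(365,508),(168,540)]),.06);show("block",B)
print("handletop",quad("top",bl([(262,83)]),.145))
c=W.mean(0);a=W[0]+W[3]-W[1]-W[2];a=a[:2]/np.linalg.norm(a[:2])  # plate long axis toward +y world
n=np.array([-a[1],a[0]])
print("axis",a,np.degrees(np.arctan2(a[1],a[0])))
loc=lambda X:((X[:2]-c[:2])@a,(X[:2]-c[:2])@n)
for p in pl([(188,217),(208,217),(228,217),(469,149),(489,149),(509,149)]):print("scrap",loc(ray("top",*p,.028)))
print("stop",loc(S.mean(0)),"tray",loc(T.mean(0)))
for p,z in zip(pl([(353,158),(380,262),(238,300),(531,226)]),(.083,.083,.071,.071)):print("nut/bolt",loc(ray("top",*p,z)))
b=B.mean(0);u=B[0]+B[1]-B[2]-B[3];u=u[:2]/np.linalg.norm(u[:2]);print("pocket far",b[:2]+u*.055,"u",u)
```

```text
plate c [0.5502 0.0356 0.043 ] len [0.2985, 0.131, 0.2956, 0.1306] ang [-74.8, -165.1, 105.1, 16.2]
tray c [0.5512 0.0365 0.018 ] len [0.429, 0.1689, 0.4286, 0.1689] ang [-74.8, -164.7, 105.2, 15.4]
stop c [0.5463 0.0534 0.068 ] len [0.0288, 0.1252, 0.0296, 0.1236] ang [-75.2, -165.5, 101.8, 14.1]
block c [ 0.4842 -0.3668  0.06  ] len [0.0726, 0.1764, 0.0722, 0.1756] ang [-79.2, -170.6, 100.2, 9.5]
handletop [[ 0.53714636 -0.35703703  0.145     ]]
axis [-0.26136524  0.96523998] 105.15108615308124
scrap (np.float64(0.11761928896461658), np.float64(-0.03766294197990617))
scrap (np.float64(0.10644430325323236), np.float64(-0.034796925401529705))
scrap (np.float64(0.09527332404052703), np.float64(-0.03193193635839433))
scrap (np.float64(-0.04909164087202085), np.float64(-0.03684386686622772))
scrap (np.float64(-0.06027766517240801), np.float64(-0.03396747262108098))
scrap (np.float64(-0.07145966429130624), np.float64(-0.031092113418283437))
stop (np.float64(0.01814839054793995), np.float64(-0.0008593247133979161)) tray (np.float64(0.0005469917547748546), np.float64(-0.001222949723753544))
nut/bolt (np.float64(0.01858414079432853), np.float64(-0.030909928306746277))
nut/bolt (np.float64(0.018345518504617575), np.float64(0.029902315484350094))
nut/bolt (np.float64(0.09878044054947208), np.float64(0.02830362997928524))
nut/bolt (np.float64(-0.06758537853459971), np.float64(0.027613210655209615))
pocket far [ 0.53846271 -0.35779781] u [0.98643195 0.16417068]
```

```bash
python3 -m handwheel '[16,-20,0,0,0,12,0.6,16,-20,0,0,0,12,0.6,16,-20,0,0,0,12,0.6,16,-20,0,0,0,12,0.6,16,-20,0,0,0,12,0.6,16,-20,0,0,0,12,0.6,16,-20,0,0,0,12,0.6,16,-20,0,0,0,12,0.6]' 40
```

```text
t: 0.77
eef_pos: [0.3447, 0.4458, 0.206]
tool_rot: [0.0, 0.035, 0.999, -0.002]
contact_force: [0.5, -0.6, 0.8]
gripper_width: 0.601
```

```bash
python3 -m handwheel '[15.5,-28,0,0,0,13.8,0.6,15.5,-28,0,0,0,13.8,0.6,15.5,-28,0,0,0,13.8,0.6,15.5,-28,0,0,0,13.8,0.6,15.5,-28,0,0,0,13.8,0.6,15.5,-28,0,0,0,13.8,0.6,15.5,-28,0,0,0,13.8,0.6,15.5,-28,0,0,0,13.8,0.6]'
python3 -m handwheel '[3.8,-30,0,0,0,0,0.6,3.8,-30,0,0,0,0,0.6,3.8,-30,0,0,0,0,0.6,3.8,-30,0,0,0,0,0.6,3.8,-30,0,0,0,0,0.6,3.8,-30,0,0,0,0,0.6,3.8,-30,0,0,0,0,0.6,3.8,-30,0,0,0,0,0.6]'
```

```text
t: 1.43
eef_pos: [0.5006, 0.1645, 0.206]
tool_rot: [0.001, -0.085, 0.996, -0.002]
contact_force: [-0.2, 0.7, 0.6]
gripper_width: 0.598
t: 2.1
eef_pos: [0.5389, -0.1415, 0.2062]
tool_rot: [0.001, -0.083, 0.997, -0.003]
contact_force: [-0.2, -0.1, -0.1]
gripper_width: 0.603
```

```bash
python3 -m handwheel '[-0.1,-21.6,0,0,0,0.2,0.6,-0.1,-21.6,0,0,0,0.2,0.6,-0.1,-21.6,0,0,0,0.2,0.6,-0.1,-21.6,0,0,0,0.2,0.6,-0.1,-21.6,0,0,0,0.2,0.6,-0.1,-21.6,0,0,0,0.2,0.6,-0.1,-21.6,0,0,0,0.2,0.6,-0.1,-21.6,0,0,0,0.2,0.6]'
python3 - <<'E'
from h import *
a=read_camera("top")[...,::-1];b=read_camera("scene")[...,::-1]
f=lambda im,x,y:cv2.resize(im[y:y+100,x:x+100],None,fx=4,fy=4,interpolation=cv2.INTER_CUBIC)
cv2.imwrite("pics/ab.png",np.hstack([f(a,410,115),f(b,100,235)]))
E
```

```text
t: 2.77
eef_pos: [0.5385, -0.3566, 0.2054]
tool_rot: [0.001, -0.084, 0.996, -0.003]
contact_force: [-0.5, 1.2, -0.2]
gripper_width: 0.597
```

View pics/ab.png

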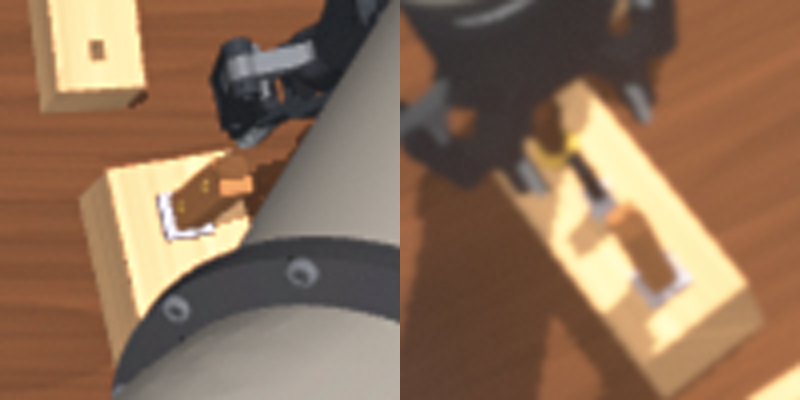

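The fingers straddle the handle region, at about crop (530,180) and (640,110) in the scene half, and nothing is in the way. I'll descend and grip.

```bash
python3 -m handwheel '[0,-0.1,-4,0,0,0.2,0.6,0,-0.1,-7,0,0,0.2,0.6,0,-0.1,-9,0,0,0.2,0.6,0,-0.1,-11.3,0,0,0.2,0.6,0,-0.1,-11.3,0,0,0.2,0.6,0,-0.1,-11.3,0,0,0.2,0.6]'
python3 -m handwheel '[0,0,0,0,0,0,0,0,0,0,0,0,0,0,0,0,0,0,0,0,0,0,0,0,0,0,0,0,0,0,0,0,0,0,0,0,0,0,0,0,0,0,0,0,0,0,0,0,0]' 60
```

```text
t: 3.37
eef_pos: [0.5394, -0.353, 0.092]
tool_rot: [0.0, -0.089, 0.996, -0.001]
contact_force: [0.9, 0.8, 0.5]
gripper_width: 0.601
t: 3.95
eef_pos: [0.5406, -0.3531, 0.0937]
tool_rot: [0.001, -0.089, 0.996, -0.001]
contact_force: [-0.3, 2.4, 7.0]
gripper_width: 0.201
```

```bash
python3 -m handwheel '[0,0,1,0,0,0,0,0,0,2.5,0,0,0,0,0,0,4.5,0,0,0,0,0,0,7,0,0,0,0,0,0,10,0,0,0,0,0,0,11.5,0,0,0,0,0,0,11.5,0,0,0,0]'
python3 -m handwheel '[0,0,0,0,0,0,0,0,0,0,0,0,0,0]'
python3 - <<'E'
from h import *
o=get_obs();print(o["eef_pos"],o["tool_rot"])
a=read_camera("top")[...,::-1];b=read_camera("scene")[...,::-1]
f=lambda im,x,y:cv2.resize(im[y:y+100,x:x+100],None,fx=4,fy=4,interpolation=cv2.INTER_CUBIC)
cv2.imwrite("pics/lift.png",np.hstack([f(a,410,115),f(b,100,205)]))
E
```

```text
t: 4.53
eef_pos: [0.5424, -0.355, 0.2137]
tool_rot: [0.005, -0.089, 0.996, -0.004]
contact_force: [0.8, -1.6, -1.8]
gripper_width: 0.2
t: 4.7
eef_pos: [0.542, -0.3551, 0.2137]
tool_rot: [0.005, -0.089, 0.996, -0.004]
contact_force: [-0.2, -0.4, -2.3]
gripper_width: 0.198
[ 0.54204525 -0.35505631  0.21367899] [ 0.0046652  -0.08867074  0.9960438  -0.00353234]
```

View pics/lift.png

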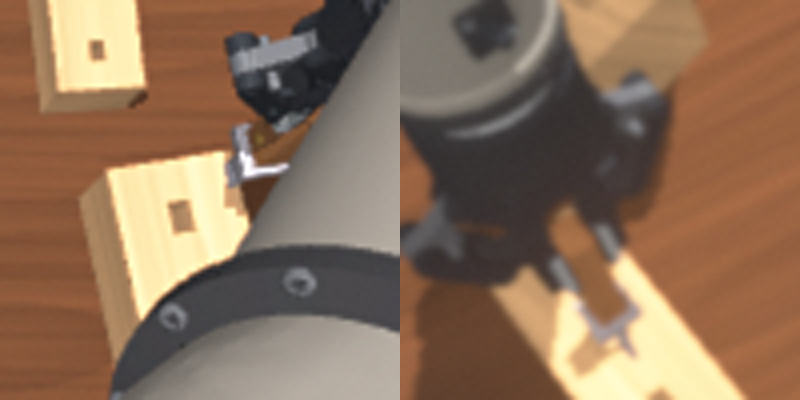

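The pocket is now visible in the top view at crop (180,216). The scraper hangs upright in the grip, with its collar at crop (610,315) and blade tip at (630,352) in the scene half.

Run:
```python
from h import *
a=cv2.imread("pics/lift.png")[:, :400]
g=cv2.cvtColor(a,cv2.COLOR_BGR2GRAY)[190:245,155:210]
m=(g<(g.max()*.62)).astype(np.uint8);n,l,s,c=cv2.connectedComponentsWithStats(m)
k=l[26,25];pc=c[k]+[155,190];print("pocket px",pc,s[k])
px=(pc+.5)/4-.5+[410,115];p=ray("top",*px,.06);print("pocket",p)
print("scraper-TCP at grip",p[:2]-[.5406,-.3531])
for u,v in [(610,318),(630,352)]: print("scene px",((u-400)+.5)/4-.5+100,(v+.5)/4-.5+205)
t=np.array([.5420,-.3551,.2137])
for d in [(0,0),(p[0]-.5406,p[1]+.3531)]:
    X=t+[*d,-.0337];print(proj("scene",X),proj("scene",X-[0,0,.046]),proj("top",X))
```

```text
pocket px [180.3902439 215.6097561] [ 14  11  22  30 451]
pocket [ 0.53849203 -0.35647271  0.06      ]
scraper-TCP at grip [-0.00210797 -0.00337271]
scene px 152.125 284.125
scene px 157.125 292.625
[152.20196092 284.06874103] [157.46809557 293.30645421] [473.24390697 151.1127381 ]
[150.25727579 284.06175926] [155.59994832 293.29940364] [475.01189571 152.15981142]
```

```bash
python3 -m handwheel '[4.4,33,0,0.36,0.57,5,0,4.4,33,0,0.36,0.57,5,0,4.4,33,0,0.36,0.57,5,0,4.4,33,0,0.36,0.57,5,0,4.4,33,0,0.36,0.57,5,0,4.4,33,0,0.36,0.57,5,0,4.4,33,0,0.36,0.57,5,0,4.4,33,0,0.36,0.57,5,0]'
python3 -m handwheel '[0,4.5,-2,0,0,0,0,0,4.5,-3,0,0,0,0,0,4.5,-3,0,0,0,0,0,4.5,-3,0,0,0,0]'
python3 - <<'E'
from h import *
o=get_obs();print(o["eef_pos"],o["tool_rot"])
a=read_camera("top")[...,::-1];b=read_camera("scene")[...,::-1]
f=lambda im,x,y:cv2.resize(im[y:y+100,x:x+100],None,fx=4,fy=4,interpolation=cv2.INTER_CUBIC)
cv2.imwrite("pics/over.png",np.hstack([f(a,245,95),f(b,260,180)]))
C=np.array([.5507,.036]);A=np.array([-.2614,.9652]);N=np.array([-A[1],A[0]])
for p in [(133,217),(635,97),(152,319),(660,195)]:
    X=ray("top",(p[0]+.5)/4-.5+178,(p[1]+.5)/4-.5+108,.043)[:2]-C;print(X@A,X@N)
E
```

```text
t: 5.47
eef_pos: [0.5847, -0.0226, 0.2114]
tool_rot: [-0.002, -0.132, 0.991, 0.001]
contact_force: [0.5, -0.2, -0.8]
gripper_width: 0.196
t: 5.8
eef_pos: [0.5834, 0.0229, 0.1796]
tool_rot: [-0.004, -0.133, 0.991, 0.001]
contact_force: [0.0, -0.6, -0.9]
gripper_width: 0.201
[0.58340496 0.0228957  0.17959102] [-3.77694015e-03 -1.33008743e-01  9.91107527e-01  5.27585192e-04]
0.14676838308346143 -0.040275076866737425
-0.14762894842163143 -0.038010531713498594
0.14939928476143127 0.02033701847771347
-0.1461150674194731 0.021546343039266565
```

View pics/over.png

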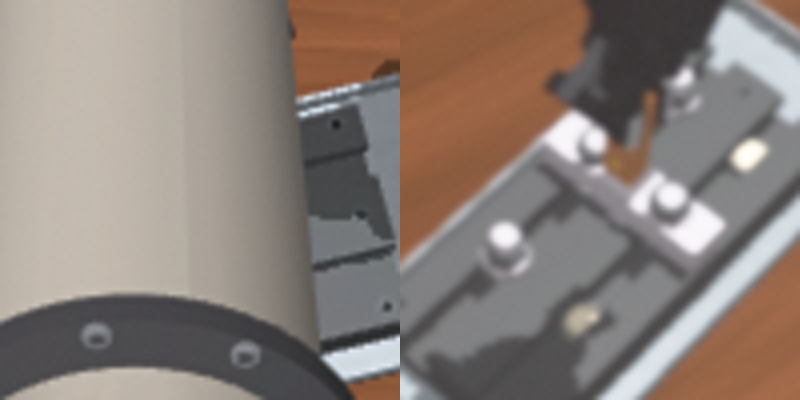

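The scene half shows the scraper handle above the stop area at about crop (635,140). The collar blends into the bright bar, so I need a tighter crop with the expected projection.

Run:
```python
from h import *
t=np.array([.5834,.0229,.1796]);
z=np.array([2*(-.133*.0005+-.0038*.991),2*(.991*.0005+.0038*-.133),-1]);print(z)
o=t+z*.0337; tip=t+z*.0797
for X in (o,tip,t): print(proj("scene",X), (proj("scene",X)-[260,180]+.5)*4-.5+[400,0])
b=read_camera("scene")[...,::-1]
im=cv2.resize(b[200:245,295:345],None,fx=12,fy=12,interpolation=cv2.INTER_CUBIC)
for X,c in((o,(0,255,0)),(tip,(0,0,255))):
    p=(proj("scene",X)-[295,200]+.5)*12-.5;cv2.circle(im,tuple(int(v) for v in p),4,c,-1)
cv2.imwrite("pics/z1.png",im)
```

```text
[-7.6646e-03 -1.9800e-05 -1.0000e+00]
[316.30685769 224.77888747] [626.72743076 180.61554986]
[315.14736076 234.97608986] [622.08944302 221.40435943]
[317.21161245 216.82201655] [630.3464498 148.7880662]
```

View pics/z1.png

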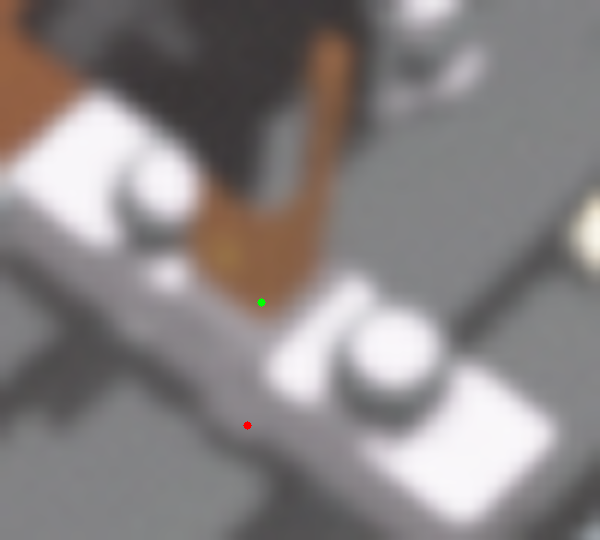

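The handle's near bottom corner at (265,325) matches the prediction of about (262,329), so the scraper sits centred on the TCP. I'll insert it.

```bash
python3 -m handwheel '[0.25,-0.25,-1,0,-0.44,0,0,0.25,-0.25,-2.5,0,-0.44,0,0,0.25,-0.25,-3,0,-0.44,0,0,0.25,-0.25,-3,0,-0.44,0,0]'
python3 - <<'E'
from h import *
for k in "ab": o=get_obs();print(o["eef_pos"],o["tool_rot"],o["contact_force"])
E
```

```text
t: 6.28
eef_pos: [0.5868, 0.0165, 0.151]
tool_rot: [0.001, -0.13, 0.992, -0.0]
contact_force: [-1.2, -0.1, -1.6]
gripper_width: 0.201
[0.5867558  0.01645384 0.15095174] [ 1.19407883e-03 -1.29626154e-01  9.91562171e-01 -3.08110499e-04] [-1.22418331 -0.1217564  -1.62077941]
[0.5867558  0.01645384 0.15095174] [ 1.19407883e-03 -1.29626154e-01  9.91562171e-01 -3.08110499e-04] [-1.22418331 -0.1217564  -1.62077941]
```

```bash
python3 -m handwheel '[0,0,-1.5,0,0.1,0,0,0,0,-2.5,0,0.1,0,0,0,0,-2.5,0,0.1,0,0,0,0,-2.5,0,0.1,0,0]'
cat > st.py <<'E'
from h import *
o=get_obs();p=o["eef_pos"];w,x,y,z=o["tool_rot"]
d=p[:2]-[.57966,.04384]
print("s,n mm",(d@[-.2614,.9652]*1e3).round(1),(d@[-.9652,-.2614]*1e3).round(1),"z",p[2].round(4),"tilt",round(2*(x*z+w*y),4),round(2*(y*z-w*x),4),"yaw",np.degrees(2*np.arctan2(y,x)).round(1)-90,"F",o["contact_force"].round(1),"t",o["t"])
E
python3 st.py
```

```text
t: 6.62
eef_pos: [0.5865, 0.0162, 0.1259]
tool_rot: [-0.0, -0.129, 0.992, -0.0]
contact_force: [0.2, 0.1, -0.5]
gripper_width: 0.2
s,n mm -28.4 0.6 z 0.1259 tilt -0.0002 -0.0005 yaw 104.9 F [ 0.2  0.1 -0.5] t 6.6167
```

```bash
python3 -m handwheel '[0.05,0.02,-1,0,0,0.2,0,0.05,0.02,-1.8,0,0,0.2,0,0.05,0.02,-2.4,0,0,0.2,0,0.05,0.02,-2.4,0,0,0.2,0,0.05,0.02,-2.4,0,0,0.2,0]'; python3 st.py
```

```text
t: 7.03
eef_pos: [0.5876, 0.0168, 0.1016]
tool_rot: [0.0, -0.131, 0.991, -0.0]
contact_force: [2.2, 1.3, -2.9]
gripper_width: 0.201
s,n mm -28.2 -0.6 z 0.1016 tilt 0.0006 -0.0003 yaw 105.1 F [ 2.2  1.3 -2.9] t 7.0333
```

```bash
python3 -m handwheel '[0.18,-0.78,0,0,0,0,0,0.39,-1.56,0,0,0,0,0,0.6,-2.33,0,0,0,0,0,0.81,-3.1,0,0,0,0,0,1.02,-3.87,0,0,0,0,0,1.22,-4.65,0,0,0,0,0,1.43,-5.42,0,0,0,0,0,1.64,-6.19,0,0,0,0,0]'; python3 st.py
```

```text
t: 7.7
eef_pos: [0.6043, -0.0457, 0.1017]
tool_rot: [0.0, -0.131, 0.991, -0.0]
contact_force: [2.2, 2.9, -0.7]
gripper_width: 0.199
s,n mm -92.9 -0.4 z 0.1017 tilt 0.0009 0.0 yaw 105.1 F [ 2.2  2.9 -0.7] t 7.7
```

```bash
python3 -m handwheel '[0.2,-0.81,0,0,0,0,0,0.42,-1.62,0,0,0,0,0,0.64,-2.43,0,0,0,0,0,0.85,-3.24,0,0,0,0,0,1.07,-4.05,0,0,0,0,0,1.29,-4.86,0,0,0,0,0,1.51,-5.67,0,0,0,0,0,1.73,-6.48,0,0,0,0,0]'; python3 st.py
python3 - <<'E'
from h import *
b=read_camera("scene")[...,::-1];a=read_camera("top")[...,::-1]
cv2.imwrite("pics/p1.png",np.hstack([cv2.resize(b[170:320,220:400],None,fx=2.2,fy=2.2),cv2.resize(a[95:245,230:410],None,fx=2.2,fy=2.2)]))
E
```

```text
t: 8.37
eef_pos: [0.6205, -0.1123, 0.1013]
tool_rot: [-0.001, -0.131, 0.991, -0.0]
contact_force: [0.0, 0.3, -1.1]
gripper_width: 0.2
s,n mm -161.4 1.4 z 0.1013 tilt -0.0017 -0.001 yaw 105.1 F [ 0.   0.3 -1.1] t 8.3667
```

View pics/p1.png

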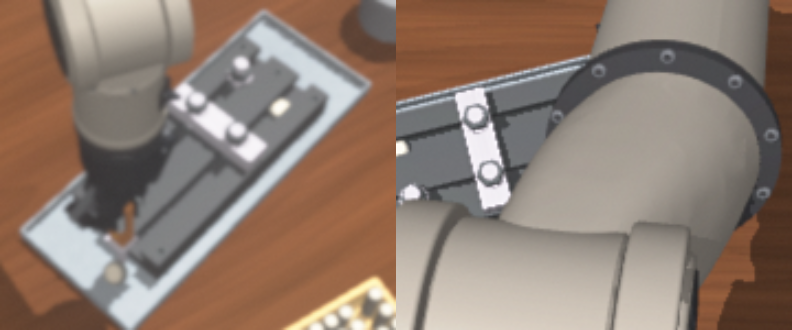

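Scrap 1 lies in the tray beyond the blade, at (113,270) in the left picture. Next I'll lift over the stop to the other side.

```bash
python3 -m handwheel '[0,0,3,0,0,0,0,0,0,6,0,0,0,0,0,0,8.5,0,0,0,0,-1,4,8.5,0,0,0,0,-2,8,8.5,0,0,0,0,-3.1,12,8.5,0,0,0,0,-3.1,12,8.5,0,0,0,0]'; python3 -m handwheel '[-2.75,10.15,0,0,0,0,0,-2.75,10.15,0,0,0,0,0,-2.75,10.15,0,0,0,0,0,-2.75,10.15,0,0,0,0,0,-2.75,10.15,0,0,0,0,0]'; python3 st.py
```

```text
t: 9.05
eef_pos: [0.5867, 0.0164, 0.1857]
tool_rot: [-0.002, -0.136, 0.991, 0.002]
contact_force: [0.3, 2.1, -2.7]
gripper_width: 0.2
t: 9.47
eef_pos: [0.5579, 0.12, 0.1853]
tool_rot: [-0.003, -0.138, 0.99, 0.002]
contact_force: [0.1, -0.6, -1.2]
gripper_width: 0.198
s,n mm 79.2 1.1 z 0.1853 tilt -0.0064 0.0025 yaw 105.9 F [ 0.1 -0.6 -1.2] t 9.4667
```

```bash
python3 -m handwheel '[0.44,-1.2,-1.5,-0.14,-0.37,-0.8,0,0.44,-1.2,-3,-0.14,-0.37,-0.8,0,0.44,-1.2,-4.5,-0.14,-0.37,-0.8,0,0.44,-1.2,-5.5,-0.14,-0.37,-0.8,0,0.44,-1.2,-5.5,-0.14,-0.37,-0.8,0,0.44,-1.2,-5.5,-0.14,-0.37,-0.8,0]'; python3 st.py
```

```text
t: 9.97
eef_pos: [0.5622, 0.1067, 0.13]
tool_rot: [-0.001, -0.13, 0.991, -0.0]
contact_force: [0.2, 0.0, -1.1]
gripper_width: 0.198
s,n mm 65.3 0.4 z 0.13 tilt -0.0011 -0.0009 yaw 105.0 F [ 0.2  0.  -1.1] t 9.9667
```

```bash
python3 -m handwheel '[0.03,0,-1,0,0,0.1,0,0.03,0,-2,0,0,0.1,0,0.03,0,-2.8,0,0,0.1,0,0.03,0,-2.8,0,0,0.1,0,0.03,0,-2.8,0,0,0.1,0]'; python3 st.py
```

```text
t: 10.38
eef_pos: [0.5632, 0.1069, 0.1016]
tool_rot: [-0.0, -0.131, 0.991, -0.0]
contact_force: [2.8, 1.1, -3.8]
gripper_width: 0.197
s,n mm 65.2 -0.6 z 0.1016 tilt -0.0 -0.0008 yaw 105.1 F [ 2.8  1.1 -3.8] t 10.3833
```

```bash
python3 -m handwheel '[-0.25,0.77,0,0,0,0,0,-0.46,1.54,0,0,0,0,0,-0.67,2.32,0,0,0,0,0,-0.88,3.09,0,0,0,0,0,-1.08,3.86,0,0,0,0,0,-1.29,4.63,0,0,0,0,0]'; python3 st.py; python3 -m handwheel '[-0.22,0.77,0,0,0,0,0,-0.42,1.54,0,0,0,0,0,-0.63,2.32,0,0,0,0,0,-0.84,3.09,0,0,0,0,0,-1.05,3.86,0,0,0,0,0,-1.2,4.4,0,0,0,0,0]'; python3 st.py
python3 - <<'E'
from h import *
b=read_camera("scene")[...,::-1];a=read_camera("top")[...,::-1]
cv2.imwrite("pics/p2.png",np.hstack([cv2.resize(b[160:320,220:400],None,fx=2.2,fy=2.2),cv2.resize(a[95:255,170:390],None,fx=1.8,fy=2.2)]))
E
```

```text
t: 10.88
eef_pos: [0.5503, 0.1542, 0.1019]
tool_rot: [0.0, -0.132, 0.991, -0.0]
contact_force: [3.4, -1.2, -2.3]
gripper_width: 0.2
s,n mm 114.2 -0.5 z 0.1019 tilt 0.0008 -0.0008 yaw 105.1 F [ 3.4 -1.2 -2.3] t 10.8833
t: 11.38
eef_pos: [0.5368, 0.1995, 0.1016]
tool_rot: [-0.001, -0.132, 0.991, -0.0]
contact_force: [-0.6, -1.0, -1.0]
gripper_width: 0.201
s,n mm 161.4 0.7 z 0.1016 tilt -0.0017 -0.0008 yaw 105.19999999999999 F [-0.6 -1.  -1. ] t 11.3833
```

View pics/p2.png

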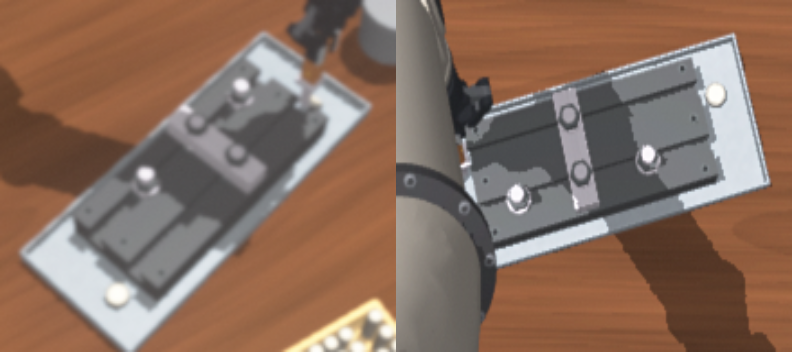

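Scrap 1 lies flat in the tray, at (716,95) in the right picture. Scrap 2 appears just past the blade at (316,100) on the left. I'll lift clear, check it by measurement, and head back.

```bash
python3 -m handwheel '[0,0,3,0,0,0,0,0,0,6,0,0,0,0,0,0,9,0,0,0,0,0,0,11.5,0,0,0,0,0,-4,11.5,0,0,0,0,0,-8,11.5,0,0,0,0,0,-12,11.5,0,0,0,0,0,-14,11.5,0,0,0,0]'; python3 -m handwheel '[0,-29,0,0,0,-5,0,0,-29,0,0,0,-5,0,0,-29,0,0,0,-5,0,0,-29,0,0,0,-5,0,0,-29,0,0,0,-5,0,0,-29,0,0,0,-5,0,0,-29,0,0,0,-5,0,0,-29,0,0,0,-5,0]'
python3 - <<'E'
from h import *
C=np.array([.5507,.036]);A=np.array([-.2614,.9652]);N=np.array([-A[1],A[0]])
b=read_camera("scene")[...,::-1]
g=cv2.cvtColor(np.ascontiguousarray(b),cv2.COLOR_BGR2HSV)
cv2.imwrite("pics/p3.png",cv2.resize(b[150:330,210:420],None,fx=3,fy=3))
for nm,r in(("scene",(g)),):
    m=((g[...,2]>190)&(g[...,0]>10)&(g[...,0]<40)&(g[...,1]>15)).astype(np.uint8)
    n,l,s,c=cv2.connectedComponentsWithStats(m)
    for i in range(1,n):
        if s[i,4]>8:
            X=ray(nm,*c[i],.012)[:2]-C
            if abs(X@A)<.23 and abs(X@N)<.09: print(nm,c[i],s[i,4],"s,n",X@A,X@N)
o=get_obs();print(o["eef_pos"],o["t"])
E
python3 st.py
```

```text
t: 12.15
eef_pos: [0.5345, 0.054, 0.2161]
tool_rot: [-0.003, -0.13, 0.991, -0.001]
contact_force: [0.7, -1.0, -1.1]
gripper_width: 0.199
t: 12.82
eef_pos: [0.5312, -0.2453, 0.2161]
tool_rot: [-0.004, -0.081, 0.997, -0.003]
contact_force: [0.8, -1.1, -0.8]
gripper_width: 0.199
scene [358.91666667 208.41666667] 12 s,n 0.16670540578481363 -0.028288623927003303
scene [272.42857143 296.42857143] 14 s,n -0.17764558571048272 -0.03394043573479872
[ 0.53176566 -0.24233652  0.21578659] 12.8667
s,n mm -263.7 121.0 z 0.2158 tilt -0.0074 -0.004 yaw 99.4 F [-0.3  0.4 -1.5] t 12.8667
```

View pics/p3.png

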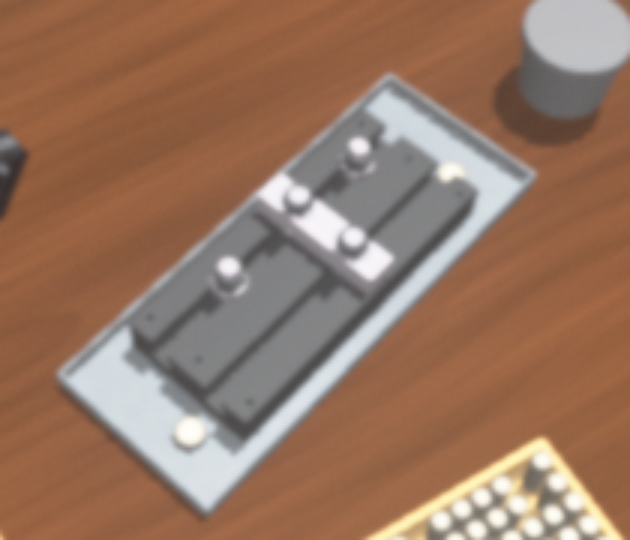

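Scrap 2 is at (452,172), partly hidden behind the plate's end. I'll measure it from the top camera.

Run:
```python
from h import *
C=np.array([.5507,.036]);A=np.array([-.2614,.9652]);N=np.array([-A[1],A[0]])
b=np.ascontiguousarray(read_camera("top")[...,::-1]);cv2.imwrite("pics/top3.png",b)
g=cv2.cvtColor(b,cv2.COLOR_BGR2HSV)
m=((g[...,2]>190)&(g[...,0]>10)&(g[...,0]<40)&(g[...,1]>15)).astype(np.uint8)
n,l,s,c=cv2.connectedComponentsWithStats(m)
for i in range(1,n):
    X=ray("top",*c[i],.012)[:2]-C
    if s[i,4]>5 and abs(X@A)<.23 and abs(X@N)<.09: print(c[i],s[i],"s,n",X@A,X@N)
x,y=proj("top",[*(C+.165*A-.03*N),.012]).astype(int)
cv2.imwrite("pics/t3c.png",cv2.resize(b[y-25:y+25,x-25:x+35],None,fx=9,fy=9,interpolation=cv2.INTER_CUBIC))
```

```text
[347.5  141.25] [345 141   6   2   8] s,n -0.1722359900116093 -0.0190178752167244
[204.5 176.5] [202 176   6   2   6] s,n 0.1716944374274989 -0.01937428218688421
```

View pics/t3c.png

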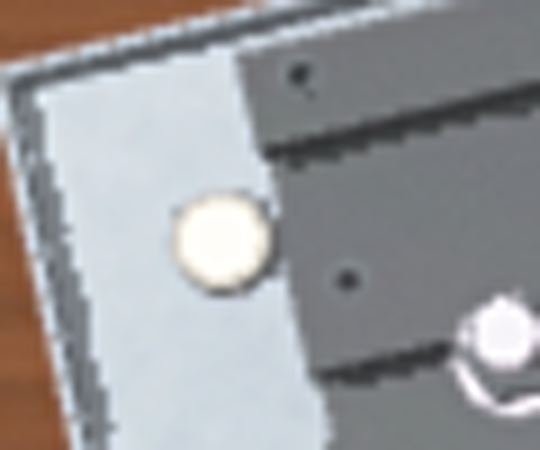

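Scrap 2 is a full disc lying flat on the tray floor at (222,242), clear of the plate's end. Next is the return to the pocket.

```bash
python3 -m handwheel '[0.7,-4,0,0.23,-0.42,0.4,0,0.7,-8,0,0.23,-0.42,0.4,0,0.7,-11,0,0.23,-0.42,0.4,0,0.7,-11.3,0,0.23,-0.42,0.4,0,0.7,-11.3,0,0.23,-0.42,0.4,0,0.7,-11.3,0,0.23,-0.42,0.4,0]'
python3 -m handwheel '[0,0,-1,0,0,0,0,0,0,-2,0,0,0,0,0,0,-3,0,0,0,0,0,0,-4,0,0,0,0,0,0,-4.5,0,0,0,0,0,0,-4.5,0,0,0,0,0,0,-4.5,0,0,0,0]';python3 st.py
python3 - <<'E'
from h import *
a=read_camera("top")[...,::-1];b=read_camera("scene")[...,::-1]
f=lambda im,x,y:cv2.resize(im[y:y+65,x:x+65],None,fx=6,fy=6,interpolation=cv2.INTER_CUBIC)
cv2.imwrite("pics/in1.png",np.hstack([f(a,425,135),f(b,115,255)]))
E
```

```text
t: 13.42
eef_pos: [0.5398, -0.3494, 0.2147]
tool_rot: [-0.0, -0.088, 0.996, 0.002]
contact_force: [0.5, 0.9, -1.3]
gripper_width: 0.196
t: 14.0
eef_pos: [0.5396, -0.3493, 0.1693]
tool_rot: [-0.001, -0.088, 0.996, 0.002]
contact_force: [-0.2, -0.9, -1.5]
gripper_width: 0.203
s,n mm -369.0 141.4 z 0.1693 tilt -0.0021 0.0048 yaw 100.1 F [-0.2 -0.9 -1.5] t 14.0
```

View pics/in1.png

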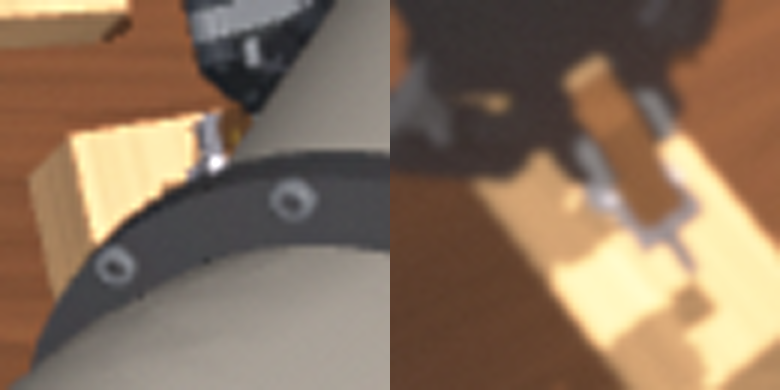

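In the scene half the blade tip is at crop (690,268), just above the pocket at (690,303). I'll compute the remaining correction.

Run:
```python
from h import *
S=lambda u,v:((u-390+.5)/6-.5+115,(v+.5)/6-.5+255)
t=np.array([.5396,-.3493,.1693]);z=np.array([-.0021,.0048,-1]);tip=t+z*.0797
print("tip pred",proj("scene",tip),"obs",S(690,270)); print("obs tip on z plane",ray("scene",*S(690,270),tip[2]),"pred",tip)
print("pocket pred",proj("scene",[.5385,-.3565,.06]),"obs",S(690,303),ray("scene",*S(690,303),.06))
print("collar underside centre pred",proj("scene",t+z*.0337))
```

```text
tip pred [164.30980037 299.24002749] obs (164.58333333333334, 299.5833333333333)
obs tip on z plane [ 0.54050229 -0.34872462  0.0896    ] pred [ 0.53943263 -0.34891744  0.0896    ]
pocket pred [163.92833555 305.78949429] obs (164.58333333333334, 305.0833333333333) [ 0.5377135  -0.35456556  0.06      ]
collar underside centre pred [159.451276   290.70310983]
```

```bash
python3 -m handwheel '[-0.2,-0.6,0,-0.28,-0.12,-0.2,0,-0.2,-0.6,-1,-0.28,-0.12,-0.2,0,-0.2,-0.6,-2,-0.28,-0.12,-0.2,0,-0.2,-0.6,-2.3,-0.28,-0.12,-0.2,0,-0.2,-0.6,-2.3,-0.28,-0.12,-0.2,0,-0.2,-0.6,-2.3,-0.28,-0.12,-0.2,0]';python3 st.py
```

```text
t: 14.6
eef_pos: [0.5378, -0.3555, 0.1466]
tool_rot: [0.0, -0.086, 0.996, -0.0]
contact_force: [-0.4, 0.0, -1.2]
gripper_width: 0.199
s,n mm -374.5 144.7 z 0.1466 tilt 0.0005 -0.0003 yaw 99.9 F [-0.4  0.  -1.2] t 14.6
```

Right on target. I'll insert in stages and watch the force.

```bash
python3 -m handwheel '[0,0,-0.5,0,0,0,0,0,0,-1,0,0,0,0,0,0,-1.5,0,0,0,0,0,0,-1.5,0,0,0,0]';python3 st.py
```

```text
t: 14.93
eef_pos: [0.5378, -0.355, 0.1304]
tool_rot: [-0.0, -0.086, 0.996, 0.0]
contact_force: [0.8, 0.3, -2.9]
gripper_width: 0.2
s,n mm -374.0 144.6 z 0.1304 tilt -0.0001 0.0002 yaw 99.9 F [ 0.8  0.3 -2.9] t 14.9333
```

```bash
python3 -m handwheel '[0,0,-0.7,0,0,0,0,0,0,-1.4,0,0,0,0,0,0,-2.1,0,0,0,0,0,0,-2.8,0,0,0,0,0,0,-3.5,0,0,0,0,0,0,-3.5,0,0,0,0,0,0,-3.5,0,0,0,0]';python3 st.py
```

```text
t: 15.52
eef_pos: [0.5379, -0.3548, 0.0948]
tool_rot: [-0.0, -0.086, 0.996, 0.0]
contact_force: [1.3, 0.5, -3.3]
gripper_width: 0.198
s,n mm -373.8 144.5 z 0.0948 tilt -0.0004 0.0006 yaw 99.9 F [ 1.3  0.5 -3.3] t 15.5167
```

```bash
python3 -m handwheel '[0,0,-0.1,0,0,0,0,0,0,-0.1,0,0,0,0,0,0,-0.1,0,0,0,0.6,0,0,-0.1,0,0,0,0.6,0,0,-0.1,0,0,0,0.6,0,0,-0.1,0,0,0,0.6,0,0,-0.1,0,0,0,0.6,0,0,-0.1,0,0,0,0.6]';python3 st.py
python3 -m handwheel '[0,0,2,0,0,0,0.6,0,0,5,0,0,0,0.6,0,0,9,0,0,0,0.6,0,0,13,0,0,0,0.6,0,4,13,0,0,0,0.6,0,8,13,0,0,0,0.6,0,12,13,0,0,0,0.6,0,14,13,0,0,0,0.6]'
python3 -m handwheel '[-2,20,0,0,0,0,0.6,-2,20,0,0,0,0,0.6,-2,20,0,0,0,0,0.6,-2,20,0,0,0,0,0.6,-2,20,0,0,0,0,0.6,-2,20,0,0,0,0,0.6,-2,20,0,0,0,0,0.6]'
python3 - <<'E'
from h import *
a=read_camera("top")[...,::-1];b=read_camera("scene")[...,::-1]
f=lambda im,x,y:cv2.resize(im[y:y+95,x:x+65],None,fx=6,fy=6,interpolation=cv2.INTER_CUBIC)
cv2.imwrite("pics/end.png",np.hstack([f(a,425,145),f(b,110,250)]))
E
```

```text
t: 16.18
eef_pos: [0.5378, -0.3548, 0.0939]
tool_rot: [-0.0, -0.086, 0.996, 0.0]
contact_force: [-0.3, -0.5, 0.1]
gripper_width: 0.605
s,n mm -373.8 144.6 z 0.0939 tilt -0.0004 0.0006 yaw 99.9 F [-0.3 -0.5  0.1] t 16.1833
t: 16.85
eef_pos: [0.5383, -0.2093, 0.2239]
tool_rot: [0.0, -0.089, 0.996, 0.002]
contact_force: [1.2, 0.0, 0.1]
gripper_width: 0.595
t: 17.43
eef_pos: [0.5181, -0.0064, 0.224]
tool_rot: [0.0, -0.092, 0.996, 0.002]
contact_force: [-0.3, -1.2, 0.4]
gripper_width: 0.601
```

View pics/end.png

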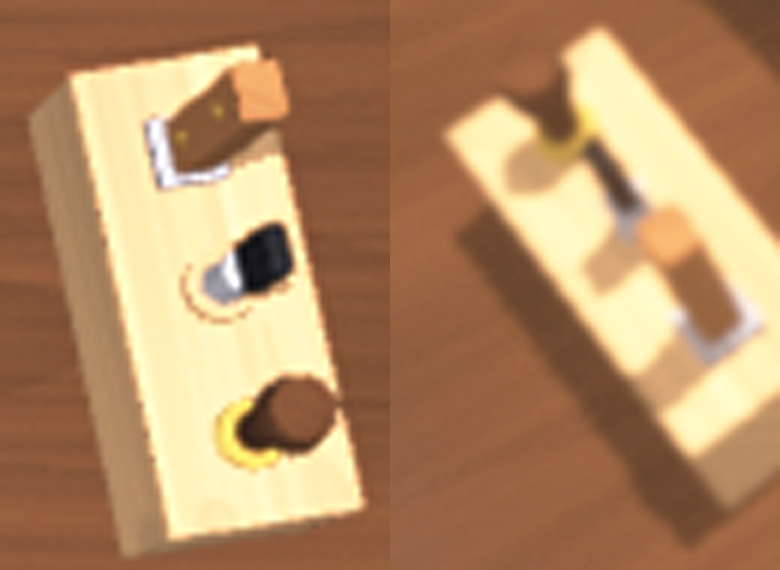

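The scraper stands upright with its collar on the block, and the brush and awl look unmoved, so I'm handing in.

```bash
python3 -c "
from station import *
print(hand_in())"
```

```text
the job is handed in; nothing more can be done
None
```

I pushed both tube ends out of the slot with the scraper, one past each end of the plate, and put the scraper back in its own pocket. I handed in at about 17.5 s of the 61 s; the hand-in gave no verdict.

- **Tube ends:** The last pictures show both discs lying flat in the tray. From the scene camera, their centres are roughly 167 and 178 mm from the plate's middle, where at least 154 is needed. The top-camera colour mask caught only thin bits of each disc's rim, so I confirmed the first by that camera's picture instead. The second shows as a full flat disc in the scene view.
- **Scraper:** It was released upright, with the collar on the block. The tool stood at z = 0.0939 m at release, against 0.0937 m when I first gripped it. In the top view it sits about 2 mm from where it started.
- **Clamp bolts, brush, awl and tub:** None of them looks moved in the pictures. I did not re-measure the bolts in numbers at the end.
- **Forces and positioning:** The force readings I took stayed at about 7 N or less. The arm landed 4 to 11 mm off target on some moves; I corrected these before each insertion where the position mattered.

I viewed 12 pictures, two past the budget of 10.

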